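# Put the solder tin away in the bench chest drawer

## Task

Pull the single wide drawer of the small wooden chest (the one with the upright fin-shaped pull, not the chest with the two round-knobbed drawers) all the way out until it comes up against its stop. Then stand the small round metal tin upright on the floor of that drawer, let go, and leave the drawer fully out. Leave the other chest's drawers shut, and do not move the jar, the mug or the other things lying about.

Things in the scene. Friction and masses are not known exactly. Their poses are not given: they have to be found in the camera images.
- drawer (a joint): How far the single wide drawer is out, in m: 0 = shut, grows as it is pulled towards the chest's front; it runs out about 130 mm to a hard stop. It starts shut or up to 25 mm out. A few newtons move it and it stays where it is left.
- pull (a point): Grip point on that drawer's pull: a plain light-wood upright fin, 12 mm thick (along its y), 28 mm tall, standing 50 mm out from the drawer front; the point lies 28 mm out, mid-height (47 mm above the table). x points into the chest, y across the front, z up; it pulls out along -x. The roof board's overhang blocks a gripper pointing straight down: lean it back 25 to 45 degrees.
- drawer_in (a point): Point on its inner floor (on the surface, 19 mm above the table), midway across, 38 mm behind the inner face of the front; axes as pull. Inside: 166 mm across (y), from -38 to +135 mm along x. Sides rise 45 mm, the front 57 mm above the floor; walls 5 mm, front 12 mm thick. At the stop this point lies 80 mm before the chest's front face; the roof covers the 30 mm next to that face.
- chest: Fixed dark-wood chest, one wide drawer below, open pigeonhole above: 210 mm deep (x), 200 wide (y), 160 high. Its 15 mm roof board overhangs the front by 30 mm, underside 145 mm above the table. Origin at the middle of the front face's lower edge; the front faces its -x, towards the robot. It may be on either side of the table.
- twin_chest: Fixed chest of the same size and wood, with two narrow drawers side by side, each with a round knob 28 mm across standing 43 mm out. Origin and axes as chest.
- twin0 (a joint): How far the twin chest's drawer on its -y side is out, in m; 0 = shut. Leave it shut.
- twin1 (a joint): How far the twin chest's drawer on its +y side is out, in m; 0 = shut. Leave it shut.
- tin: Small closed round tin of plain grey metal, 44 mm across, 48 mm high, about 0.12 kg, loose, standing upright on the table in the middle strip before the chests. Origin at the centre of its underside, z up.
- stump: Wooden stump, 84 mm across, 85 mm high, loose, standing between the chests. Origin at the centre of its underside. A bystander.
- jar: Small amber glass jar with brass cap, 52 mm across, 65 mm high, loose, standing on the single-drawer chest's roof. Origin at the centre of its underside. A bystander.
- mug: White mug, 76 mm across, 85 mm high, loose, standing to the robot's right. Origin at the centre of its underside. A bystander.
- punch: Steel punch, 100 mm long (x) and 14 mm high, lying on the table near the robot, right of the middle. Origin at the centre of its underside. A bystander.
- stump2: Wooden stump, 100 mm across, 70 mm high, loose, far to the left. Origin at the centre of its underside. A bystander.
- hammer: Hammer lying on the table to the left, handle along its x. A bystander.
- wax_block: Dark block 70 x 35 x 25 mm lying near the robot, left of the middle. Origin at the centre of its underside. A bystander.

How it is judged:
On the way:
1. the single wide drawer is pulled out to its stop (within 6 mm) while the tin is still outside it (value of joint drawer above 0.124 m and horizontal distance between tin and drawer_in above 0.1 m), for 0.2 s.
At the end, for the whole second after the job is handed in: The single wide drawer is out to its stop (within 6 mm); the tin stands upright (within 0.15 rad) and at rest on that drawer's floor (underside within 8 mm of it, inside the walls), released; both drawers of the other chest are shut within 10 mm (value of joint drawer above 0.124 m and value of joint each of twin0, twin1 below 0.01 m and x of tin in the frame of drawer_in between -0.04 and 0.135 m and y of tin in the frame of drawer_in between -0.085 and 0.085 m and z of tin in the frame of drawer_in between -0.006 and 0.008 m and angle between tin's own z axis and vertical below 0.15 rad and linear speed of tin below 0.02 m/s and contact force between the fingers and tin below 0.1 N); the robot touches nothing.
It fails at once if a drawer of the other chest is opened more than 20 mm (value of joint any of twin0, twin1 above 0.02 m).
It fails at once if the jar, mug, punch, dark block, hammer or a wooden stump is shoved or knocked more than 40 mm from its place (distance of any of stump, stump2, jar, mug, punch, wax_block, hammer from where it was at the start of the episode above 0.04 m).
It also fails if it takes over 64 s, if anything falls off the work surface, if the arm or the gripper's body presses on something with over 40 N, if the wrist force passes 120 N, or if a joint passes its speed limit or range.

## Robot

A 6-joint arm with a two-finger parallel gripper is mounted at the origin on the work surface. World frame = base frame: x ahead of the robot, y to its left, z up, the work surface at z = 0. Lengths are in m, angles in rad, forces in N, time in s.
With the tool pointing down it reaches from about 0.35 to 0.95 m from the base axis. Payload 17.4 kg.
Tool frame: the origin (TCP) lies midway between the tips of the shut fingers; the grasp point (between the pads) lies 19 mm behind it; z points along the fingers, y is the direction in which the jaws open and shut (so a half turn about z gives the same grasp; the last joint's range is limited). The gripper opens to 93 mm and grips with 3 to 60 N. Pads are 15 mm wide; open, the fingers measure 128 mm over their backs; the gripper's body (75 mm by 188 mm) begins 65 mm behind the grasp point.
Start: joints at [-1.31, 0.116, 1.442, -0, 1.584, -0.038], TCP at [0.199, -0.645, 0.219] pointing down, gripper open.
Joint ranges: [-2.83, 2.83], [-0.83, 2.19], [0.07, 2.5], [-1.14, 4.28], [0.01, 3], [-2.97, 2.97]. Speed limits (rad/s): [1.89, 1.89, 2.22, 3.14, 3.14, 3.14].

## Interface

Orientations are given as [roll, pitch, yaw] about the fixed x, y, z axes, in that order (R = Rz(yaw) Ry(pitch) Rx(roll)).
In Python, from plant import bot, vision gives the robot as it stands.
- The arm moves only by the tool apply_moves, never from a script. Its argument "rows" is a list of rows, each an object with "rotation": the turn, a rotation vector about the world's x, y, z in rad, a list of three; "slide": the shift along the world's x, y, z in m, a list of three; "fingers": the finger opening in m, from 0 to 0.093. In form: [{"rotation": [wx, wy, wz], "slide": [dx, dy, dz], "fingers": fingers}, ...]. A call has exactly 5 rows; each row is the pose to reach, as a shift and turn from the pose measured when the call began; what a row does not reach only later rows make up. A row lasts 1/8 s, in which the tool goes at most 62.5 mm and 10.7 degrees, less where a joint would pass 70% of its speed; a pose out of reach is approached as far as the arm can. A call with a gripper value outside its range is refused whole. The fingers move at their own pace and stop on an object; "squeeze" is the grip in N (left out, the last holds). Time passes only in rows, so rows that repeat a pose let the fingers close, or fill a call up. It gives the time, the measured TCP pose, the force and the opening at its end, in the units of the state.
- bot.get_obs(): the state, without advancing time (a new reading comes with each control period).
- vision.capture(name): name is "scene" or "top" or "wrist"; returns a dict with "color" (384x512x3 uint8, red, green, blue), "camera_matrix" (3x3 intrinsics, pixels), "dist_coeffs" ([k1, k2, p1, p2, k3] as OpenCV has them; the pictures are not rectified), "cam_to_world" (4x4, takes a point from camera to world coordinates); the wrist camera has in their place "hand_eye" (4x4, takes a point from camera to tool coordinates, whose origin is the TCP and whose axes are the flange's). Camera axes: x right, y up, looking along -z (the intrinsics and any distortion apply to the point x, -y, -z); pixel columns grow to the right and rows downward; lengths in m; the calibration is good to about 2 mm. A picture is of the moment at which its call begins: read the wrist's pose just before it. There is no depth.
- bot.job_done(): hands the job in, once; it reports no verdict.
The state is a dict: "t": time; "joints": joint angles; "qd": joint speeds; "effort": joint torques, N m; "tool_pos": TCP position; "ee_rot": TCP orientation; "force": force on the tool from outside, world axes, zero at the start; "ft_torque": the same for the moment, N m; "width": finger opening in m.
Only numpy, scipy, OpenCV 4.12 (cv2) and the standard library are available. Lean on these libraries where they do the work, as an engineer would, in place of code of your own. Each camera call takes 0.05 s, during which the arm holds its last target. There are 200 camera calls.

## Working session

There is one attempt and no reset: what is moved stays moved. The work goes in short steps, Python scripts to look and compute and a tool call to move; the robot and the scene stay as the last step left them, time stands still between calls to the robot, and variables do not carry over. Pictures are saved under pics/ and viewed, about 8 in all and at most 12, crops included, and the job is handed in when it is done.

Besides the shell and the picture viewer there is one more tool, called after ">>>" as name(argument=value, ...) on one line, values as JSON. apply_moves: Moves the arm, as the interface text tells. Its arguments: {"type":"object","properties":{"rows":{"type":"array","items":{"type":"object","properties":{"rotation":{"type":"array","items":{"type":"number"}},"slide":{"type":"array","items":{"type":"number"}},"fingers":{"type":"number"}}}},"squeeze":{"type":"number"}},"required":["rows"]}

```bash
ls; mkdir -p pics; python3 - <<'E'
from plant import bot, vision
import cv2, pickle
o=bot.get_obs(); print(o)
for n in ("scene","top"):
    d=vision.capture(n); pickle.dump(d,open(n+'.pkl','wb'))
    cv2.imwrite(f'pics/{n}0.png',cv2.resize(d['color'][:,:,::-1],(800,600)))
    print(n,d['camera_matrix'],d['dist_coeffs'],d['cam_to_world'])
E
```

```text
pics
{'t': 0.0, 'joints': array([-1.30978643e+00,  1.16457565e-01,  1.44224961e+00, -8.05621704e-06,
        1.58400147e+00, -3.77750424e-02]), 'qd': array([ 8.22638938e-04,  1.97741808e-04, -8.95242287e-04,  7.12741046e-05,
       -9.38312301e-05,  6.06325919e-04]), 'effort': array([-4.63228585e-03, -7.21274042e+01, -6.22604513e+01,  7.77694280e-02,
        2.37846962e-02, -6.02617297e-05]), 'tool_pos': array([ 0.19864548, -0.64489691,  0.21793407]), 'ee_rot': array([-3.14047716e+00, -3.40965139e-05,  2.98784821e-01]), 'force': array([-0.3783538 , -0.56739842,  0.65854589]), 'ft_torque': array([-0.00765412, -0.04722259, -0.01716161]), 'width': 0.09300900157541563}
scene [[417.48014467   0.         256.50822743]
 [  0.         417.48014467 188.46596005]
 [  0.           0.           1.        ]] [-0.11260042  0.          0.          0.          0.        ] [[ 0.59846489 -0.75124661  0.2783313   0.84687512]
 [ 0.80112523  0.55849228 -0.2151389  -0.21335661]
 [ 0.00617648  0.3517313   0.93608063  1.20318018]
 [ 0.          0.          0.          1.        ]]
top [[372.03929075   0.         254.44246209]
 [  0.         372.03929075 197.48871188]
 [  0.           0.           1.        ]] [-0.12234524  0.          0.          0.          0.        ] [[ 0.00464678  0.99345652 -0.11411637  0.42932178]
 [-0.99978168  0.00229071 -0.02076867  0.0057042 ]
 [-0.02037136  0.11418796  0.99325028  1.13433627]
 [ 0.          0.          0.          1.        ]]
```

View pics/scene0.png

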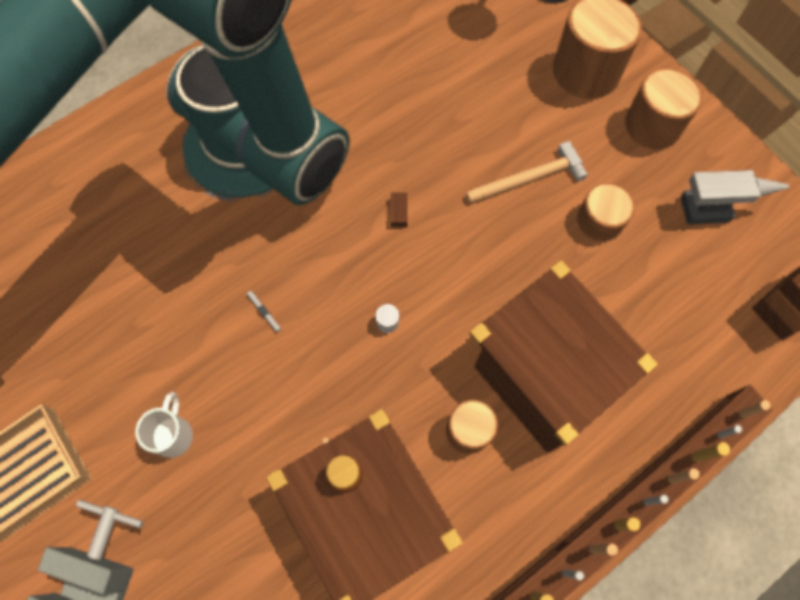

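View pics/top0.png

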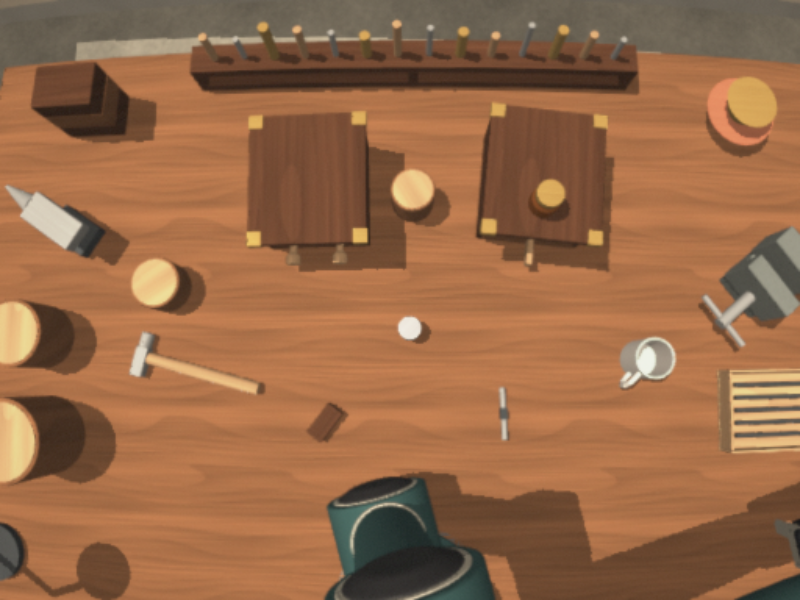

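The single-drawer chest is the right one in the top view: fin at about (530,252), jar at (549,195) near its front and tin at (410,328). The twin chest is on the left.

```bash
cat > h.py <<'E'
import numpy as np, cv2, pickle
def ray(d,uv,T=None):
    T=d['cam_to_world'] if T is None else T
    p=cv2.undistortPoints(np.array(uv,float).reshape(-1,1,2),d['camera_matrix'],d['dist_coeffs']).reshape(-1,2)
    v=np.c_[p[:,0],-p[:,1],-np.ones(len(p))]@T[:3,:3].T
    return T[:3,3],v
def plane(d,uv,z,T=None):
    o,v=ray(d,uv,T); return o+v*((z-o[2])/v[:,2])[:,None]
def blobs(m,amin):
    n,l,s,c=cv2.connectedComponentsWithStats(m.astype(np.uint8)); 
    return [(l==i,s[i],c[i]) for i in range(1,n) if s[i,4]>=amin]
E
python3 - <<'E'
from h import *
for n in ("top","scene"):
    d=pickle.load(open(n+'.pkl','rb')); im=d['color']; hsv=cv2.cvtColor(im,cv2.COLOR_RGB2HSV)
    m=cv2.inRange(hsv,(18,110,150),(32,255,255))
    for b,s,c in blobs(m>0,15):
        ct=cv2.findContours(b.astype(np.uint8),0,2)[0][0]
        box=cv2.boxPoints(cv2.minAreaRect(ct))
        print(n,'brass',c.round(1),s[4],plane(d,c,.16).round(4)[0])
    m=(hsv[...,1]<60)&(hsv[...,2]>120)
    for b,s,c in blobs(m,30):
        print(n,'grey',c.round(1),s, plane(d,c,.048).round(4)[0])
d=pickle.load(open('top.pkl','rb'));s=pickle.load(open('scene.pkl','rb'))
a=cv2.resize(d['color'][140:180,310:370],None,fx=10,fy=10,interpolation=2)
b=cv2.resize(d['color'][195:225,240:285],None,fx=10,fy=10,interpolation=2)
b=cv2.copyMakeBorder(b,0,a.shape[0]-b.shape[0],0,0,0)
cv2.imwrite('pics/crop.png',cv2.resize(np.hstack([a,b])[:,:,::-1],None,fx=.75,fy=.75))
E
```

```text
top brass [167.8  16.6] 36 [1.0736 0.2823 0.16  ]
top brass [296.1  19.6] 37 [ 1.0571 -0.0913  0.16  ]
top brass [360.2  18.6] 37 [ 1.0644 -0.2785  0.16  ]
top brass [232.8  22.2] 36 [1.0493 0.0907 0.16  ]
top brass [480.8  65. ] 734 [ 0.933  -0.6344  0.16  ]
top brass [318.3  70. ] 63 [ 0.8996 -0.1504  0.16  ]
top brass [229.4  75.3] 60 [0.8838 0.0975 0.16  ]
top brass [163.1  78. ] 65 [0.8791 0.2846 0.16  ]
top brass [384.   77.2] 62 [ 0.8814 -0.3355  0.16  ]
top brass [351.9 123.4] 234 [ 0.7449 -0.2384  0.16  ]
top brass [312.4 144.5] 88 [ 0.6848 -0.1289  0.16  ]
top brass [230. 150.] 81 [0.6695 0.0924 0.16  ]
top brass [161.9 152.5] 87 [0.6637 0.278  0.16  ]
top brass [380.8 151.9] 78 [ 0.6659 -0.3148  0.16  ]
top brass [ 97.2 182.2] 26 [0.5825 0.4568 0.16  ]
top brass [ 11.1 207.5] 24 [0.5112 0.7157 0.16  ]
top brass [  7.8 226.1] 20 [0.4583 0.7225 0.16  ]
top brass [  4.6 289. ] 23 [0.2817 0.7247 0.16  ]
top brass [477.1 283.6] 23 [ 0.31   -0.5728  0.16  ]
top brass [498.  283.3] 39 [ 0.3085 -0.6358  0.16  ]
top grey [209.6  22.4] [195  18  34   8 114] [1.1214 0.1755 0.048 ]
to
[... 2589 characters left out ...]
3.   95.6] [192  86  27  25  68] [0.1413 0.1055 0.048 ]
scene grey [366.5 101.7] [359  91  16  23 148] [0.4753 0.5206 0.048 ]
scene grey [468.8 118.4] [444 109  60  19 758] [0.7226 0.7596 0.048 ]
scene grey [162.5 191.5] [159 187   9  10  33] [ 0.345 -0.177  0.048]
scene grey [247.5 202.2] [241 195  14  15 174] [0.5221 0.0055 0.048 ]
scene grey [173.6 205.5] [170 200   9  12  37] [ 0.4015 -0.1741  0.048 ]
scene grey [104.3 275.1] [ 87 252  35  40 891] [ 0.4568 -0.4432  0.048 ]
scene grey [ 66.5 337.2] [ 50 321  41  37 420] [ 0.5409 -0.6155  0.048 ]
scene grey [ 47.6 364.8] [ 25 351  46  29 698] [ 0.5736 -0.6959  0.048 ]
scene grey [ 53.1 380. ] [ 39 374  36  10 178] [ 0.6159 -0.7026  0.048 ]
```

View pics/crop.png

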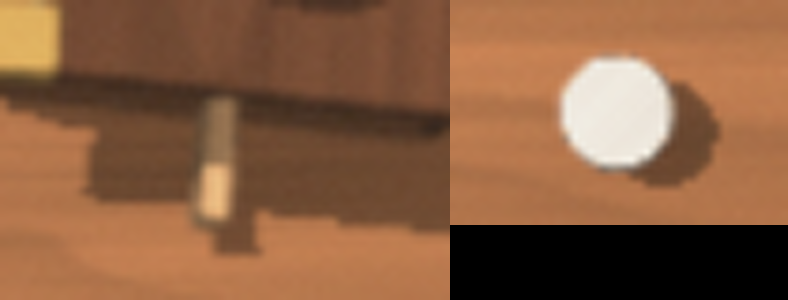

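```bash
cat >> h.py <<'E'
from scipy.spatial.transform import Rotation as Ro
u=np.array([.9952,-.0978,0]); v=np.array([.0978,.9952,0]); O=np.array([.6939,-.2235,0])
def chest(p): q=np.asarray(p)-O; return np.array([q@u,q@v,q[2]])
def world(c): return O+c[0]*u+c[1]*v+np.array([0,0,c[2]])
def to(o,grasp,lean,back=0,yaw=-.098):
    "slide and turn that bring the grasp point to 'grasp' (minus back along the tool)"
    R=Ro.from_euler('xyz',[np.pi,-lean,yaw]); tz=R.as_matrix()[:,2]
    t=grasp+tz*(.019-back)
    rv=(R*Ro.from_euler('xyz',o['ee_rot']).inv()).as_rotvec()
    print('tcp',t.round(4),'slide',(t-o['tool_pos']).round(4),'turn',rv.round(3))
E
python3 - <<'E'
from h import *
from plant import bot
d=pickle.load(open('top.pkl','rb')); s=pickle.load(open('scene.pkl','rb'))
px=lambda x,y:(310+x/7.5-.5,140+y/7.5-.5)
for n,p,z in [('tip top L',px(199,218),.061),('tip top R',px(232,220),.061),('top mid near roof',px(219,130),.061),('tip bottom',px(213,227),.033)]:
    print(n,chest(plane(d,p,z)[0]).round(4))
for dd in (d,s):
    hsv=cv2.cvtColor(dd['color'],cv2.COLOR_RGB2HSV); m=(hsv[...,1]<60)&(hsv[...,2]>120)
    for b,st,c in blobs(m,150):
        if abs(st[2]-14)<2 and abs(st[3]-15)<2:
            print('tin V range',np.percentile(hsv[...,2][b],[5,25,50,75]))
            b2=b&(hsv[...,2]>200); ys,xs=np.nonzero(b2); (cx,cy),r=cv2.minEnclosingCircle(np.c_[xs,ys].astype(np.float32))
            print(b2.sum(),cx,cy,r,plane(dd,(cx,cy),.048)[0])
to(bot.get_obs(),world([-.028,0,.047]),.611,.1)
to(bot.get_obs(),world([-.028,0,.047]),.611,0)
E
```

```text
tip top L [-0.0561  0.0069  0.061 ]
tip top R [-0.0556 -0.0061  0.061 ]
top mid near roof [-0.0202  0.0015  0.061 ]
tip bottom [-0.0532 -0.0041  0.033 ]
tin V range [203.5 235.  238.  239. ]
163 261.67242431640625 209.44827270507812 7.256354331970215 [0.5189302  0.00707948 0.048     ]
tin V range [143.95 233.   239.   241.  ]
152 247.5 201.5 6.96429443359375 [0.52028621 0.00666779 0.048     ]
tcp [ 0.6198 -0.2162  0.1133] slide [ 0.4212  0.4287 -0.1046] turn [ 0.061 -0.612 -0.385]
tcp [ 0.6769 -0.2218  0.0314] slide [ 0.4783  0.4231 -0.1865] turn [ 0.061 -0.612 -0.385]
```

>>> apply_moves(rows=[{"rotation": [0.006,-0.06,-0.04],"slide": [0.04,0.043,0.0],"fingers": 0.06},{"rotation": [0.012,-0.12,-0.08],"slide": [0.08,0.086,0.0],"fingers": 0.06},{"rotation": [0.018,-0.18,-0.12],"slide": [0.12,0.129,0.0],"fingers": 0.06},{"rotation": [0.024,-0.24,-0.16],"slide": [0.16,0.172,0.0],"fingers": 0.06},{"rotation": [0.03,-0.3,-0.2],"slide": [0.2,0.215,0.0],"fingers": 0.06}], squeeze=25)

```text
t: 0.72
tool_pos: [0.3996, -0.4284, 0.2178]
ee_rot: [3.113, -0.301, 0.1]
force: [1.3, -0.6, -0.0]
width: 0.0604
```

```bash
python3 - <<'E'
from h import *
from plant import bot
o=bot.get_obs(); print(o['t'],o['tool_pos'],o['ee_rot'],o['joints'])
to(o,world([-.033,0,.047]),.611,.12)
E
```

```text
0.725 [ 0.39959531 -0.42840028  0.21778874] [ 3.11274256 -0.30146309  0.10006837] [-0.99382557 -0.20192173  1.77299219  0.25660131  1.40795121  0.46019511]
tcp [ 0.6034 -0.2146  0.1297] slide [ 0.2038  0.2138 -0.0881] turn [ 0.026 -0.31  -0.184]
```

>>> apply_moves(rows=[{"rotation": [0.005,-0.06,-0.037],"slide": [0.04,0.043,0.0],"fingers": 0.06},{"rotation": [0.01,-0.12,-0.074],"slide": [0.08,0.086,0.0],"fingers": 0.06},{"rotation": [0.016,-0.18,-0.11],"slide": [0.12,0.129,-0.02],"fingers": 0.06},{"rotation": [0.021,-0.25,-0.147],"slide": [0.162,0.172,-0.05],"fingers": 0.06},{"rotation": [0.026,-0.31,-0.184],"slide": [0.204,0.214,-0.085],"fingers": 0.06}])

```text
t: 1.35
tool_pos: [0.5977, -0.2197, 0.138]
ee_rot: [-3.142, -0.614, -0.099]
force: [1.0, -1.2, -0.7]
width: 0.0599
```

```bash
python3 - <<'E'
from h import *
from plant import bot, vision
o=bot.get_obs(); print(o['t'],o['tool_pos'],o['ee_rot'],o['joints'])
to(o,world([-.033,0,.047]),.611,0)
d=vision.capture('wrist'); pickle.dump((o,d),open('w1.pkl','wb')); print(d['hand_eye'])
s=vision.capture('scene')
a=np.hstack([d['color'],s['color'][150:,:400][:,:,:].copy().repeat(1,0) if 0 else cv2.resize(s['color'][170:330,150:320],(408,384))])
cv2.imwrite('pics/w1.png',cv2.resize(a[:,:,::-1],None,fx=.86,fy=.86))
E
```

```text
1.35 [ 0.59773512 -0.2196523   0.13801822] [-3.141546   -0.6142189  -0.09947554] [-0.49925142 -0.27554652  2.03257717  0.30818086  0.83254458  1.02727042]
tcp [ 0.6719 -0.2213  0.0314] slide [ 0.0742 -0.0017 -0.1066] turn [0.    0.003 0.001]
[[ 3.11072584e-04  9.67000794e-01  2.54773168e-01  7.16489718e-02]
 [ 9.99999928e-01 -3.56678835e-04  1.32808943e-04 -1.58628744e-03]
 [ 2.19298550e-04  2.54773108e-01 -9.67000835e-01 -1.65973492e-01]
 [ 0.00000000e+00  0.00000000e+00  0.00000000e+00  1.00000000e+00]]
```

View pics/w1.png

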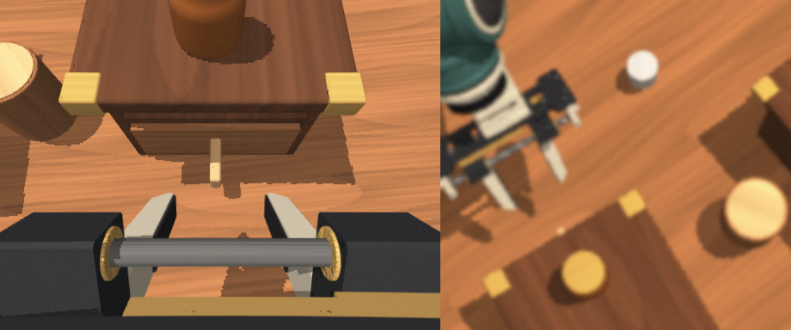

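Wrist view: the fin at about (215,165) lies between the open fingers (tips near x 172 and 268), below the roof edge. Next I approach along the tool axis.

>>> apply_moves(rows=[{"rotation": [0,0,0],"slide": [0.02,-0.001,-0.028],"fingers": 0.06},{"rotation": [0,0,0],"slide": [0.04,-0.001,-0.057],"fingers": 0.06},{"rotation": [0,0,0],"slide": [0.06,-0.002,-0.085],"fingers": 0.06},{"rotation": [0,0,0],"slide": [0.074,-0.002,-0.106],"fingers": 0.06},{"rotation": [0,0,0],"slide": [0.074,-0.002,-0.106],"fingers": 0.06}])

```text
t: 2.08
tool_pos: [0.6704, -0.2188, 0.0255]
ee_rot: [-3.137, -0.604, -0.098]
force: [-0.4, 0.0, -0.3]
width: 0.0603
```

>>> apply_moves(rows=[{"rotation": [0,0,0],"slide": [0,0,0],"fingers": 0.0},{"rotation": [0,0,0],"slide": [0,0,0],"fingers": 0.0},{"rotation": [0,0,0],"slide": [0,0,0],"fingers": 0.0},{"rotation": [0,0,0],"slide": [0,0,0],"fingers": 0.0},{"rotation": [0,0,0],"slide": [0,0,0],"fingers": 0.0}], squeeze=25)

```text
t: 2.7
tool_pos: [0.6703, -0.2199, 0.0258]
ee_rot: [-3.14, -0.605, -0.097]
force: [-6.3, -40.0, -9.2]
width: 0.015
```

>>> apply_moves(rows=[{"rotation": [0,0,0],"slide": [0,-0.001,0],"fingers": 0.0},{"rotation": [0,0,0],"slide": [0,-0.0015,0],"fingers": 0.0},{"rotation": [0,0,0],"slide": [0,-0.002,0],"fingers": 0.0},{"rotation": [0,0,0],"slide": [0,-0.002,0],"fingers": 0.0},{"rotation": [0,0,0],"slide": [0,-0.002,0],"fingers": 0.0}])

```text
t: 3.32
tool_pos: [0.6703, -0.2217, 0.0257]
ee_rot: [-3.139, -0.605, -0.097]
force: [-2.5, 1.3, 0.8]
width: 0.0121
```

>>> apply_moves(rows=[{"rotation": [0,0,0],"slide": [-0.012,0.0012,0],"fingers": 0.0},{"rotation": [0,0,0],"slide": [-0.03,0.003,0],"fingers": 0.0},{"rotation": [0,0,0],"slide": [-0.05,0.005,0],"fingers": 0.0},{"rotation": [0,0,0],"slide": [-0.07,0.007,0],"fingers": 0.0},{"rotation": [0,0,0],"slide": [-0.085,0.0084,0],"fingers": 0.0}])

```text
t: 3.95
tool_pos: [0.5842, -0.2131, 0.0257]
ee_rot: [-3.139, -0.605, -0.097]
force: [3.0, -0.2, -2.9]
width: 0.0121
```

>>> apply_moves(rows=[{"rotation": [0,0,0],"slide": [-0.012,0.0012,0],"fingers": 0.0},{"rotation": [0,0,0],"slide": [-0.02,0.002,0],"fingers": 0.0},{"rotation": [0,0,0],"slide": [-0.028,0.0028,0],"fingers": 0.0},{"rotation": [0,0,0],"slide": [-0.034,0.0034,0],"fingers": 0.0},{"rotation": [0,0,0],"slide": [-0.038,0.0038,0],"fingers": 0.0}])

```text
t: 4.58
tool_pos: [0.546, -0.2093, 0.0257]
ee_rot: [-3.139, -0.605, -0.097]
force: [27.7, -4.3, -16.8]
width: 0.0118
```

>>> apply_moves(rows=[{"rotation": [0,0,0],"slide": [-0.002,0.0002,0],"fingers": 0.0},{"rotation": [0,0,0],"slide": [-0.004,0.0004,0],"fingers": 0.0},{"rotation": [0,0,0],"slide": [-0.005,0.0005,0],"fingers": 0.0},{"rotation": [0,0,0],"slide": [-0.005,0.0005,0],"fingers": 0.0},{"rotation": [0,0,0],"slide": [-0.005,0.0005,0],"fingers": 0.0}])

```text
t: 5.2
tool_pos: [0.5418, -0.2089, 0.0261]
ee_rot: [-3.14, -0.607, -0.097]
force: [22.6, -2.5, -13.2]
width: 0.0118
```

```bash
python3 - <<'E'
from h import *
from plant import bot, vision
o=bot.get_obs(); print(o['t'],o['tool_pos'],o['force'])
d=vision.capture('top'); pickle.dump(d,open('top2.pkl','wb'))
s=vision.capture('scene'); pickle.dump(s,open('scene2.pkl','wb'))
a=np.hstack([cv2.resize(d['color'][60:220,230:420],(456,384)),cv2.resize(s['color'][190:384,80:280],(396,384))])
cv2.imwrite('pics/p2.png',cv2.resize(a[:,:,::-1],None,fx=.93,fy=.93))
E
```

```text
5.2 [ 0.54180758 -0.20889816  0.02608501] [ 22.58156325  -2.48270613 -13.18871516]
```

View pics/p2.png

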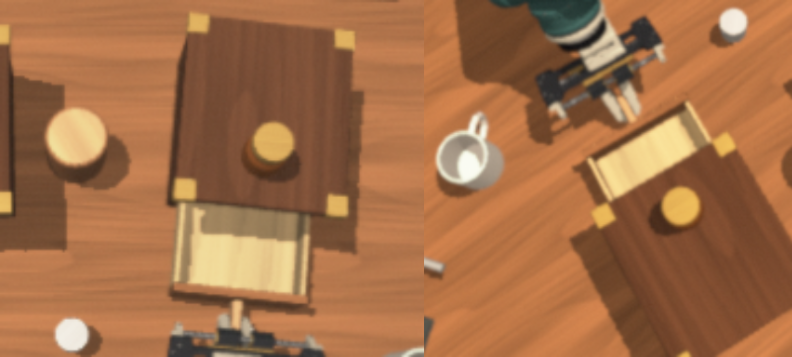

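```bash
python3 - <<'E'
from h import *
from plant import bot
d=pickle.load(open('top2.pkl','rb'))
f=2.232
for x,y in [(172,292),(308,300),(172,285),(308,293)]:
    print(chest(plane(d,(230+x/f-.5,60+y/f-.5),.076)[0]).round(4))
c=d['color'].astype(int)
for col in (320,330,345,355): print(col,[(r,tuple(c[r,col])) for r in range(186,200)])
E
```

```text
[-0.1313  0.0894  0.076 ]
[-0.1239 -0.0871  0.076 ]
[-0.1223  0.0902  0.076 ]
[-0.1148 -0.0865  0.076 ]
320 [(186, (np.int64(239), np.int64(217), np.int64(152))), (187, (np.int64(212), np.int64(169), np.int64(115))), (188, (np.int64(186), np.int64(126), np.int64(83))), (189, (np.int64(180), np.int64(119), np.int64(77))), (190, (np.int64(178), np.int64(117), np.int64(76))), (191, (np.int64(126), np.int64(84), np.int64(55))), (192, (np.int64(86), np.int64(59), np.int64(39))), (193, (np.int64(80), np.int64(56), np.int64(39))), (194, (np.int64(91), np.int64(63), np.int64(43))), (195, (np.int64(106), np.int64(71), np.int64(47))), (196, (np.int64(122), np.int64(81), np.int64(54))), (197, (np.int64(165), np.int64(110), np.int64(71))), (198, (np.int64(172), np.int64(114), np.int64(74))), (199, (np.int64(181), np.int64(118), np.int64(76)))]
330 [(186, (np.int64(241), np.int64(218), np.int64(154))), (187, (np.int64(239), np.int64(215), np.int64(151))), (188, (np.int64(217), np.int64(172), np.int64(119))), (189, (np.int64(196), np.int64(133), np.int64(89))), (190, (np.int64(187), np.int64(121),
[... 1272 characters left out ...]
.int64(146))), (187, (np.int64(237), np.int64(210), np.int64(147))), (188, (np.int64(237), np.int64(210), np.int64(146))), (189, (np.int64(238), np.int64(213), np.int64(149))), (190, (np.int64(236), np.int64(205), np.int64(143))), (191, (np.int64(207), np.int64(152), np.int64(101))), (192, (np.int64(194), np.int64(128), np.int64(83))), (193, (np.int64(192), np.int64(125), np.int64(81))), (194, (np.int64(177), np.int64(116), np.int64(76))), (195, (np.int64(98), np.int64(66), np.int64(44))), (196, (np.int64(79), np.int64(54), np.int64(38))), (197, (np.int64(81), np.int64(56), np.int64(40))), (198, (np.int64(100), np.int64(67), np.int64(45))), (199, (np.int64(124), np.int64(83), np.int64(54)))]
```

```bash
python3 - <<'E'
from h import *
from plant import bot
d=pickle.load(open('top2.pkl','rb'))
p=np.array([(320,190.9),(330,191.9),(345,193.45),(355,194.5)])
for q in plane(d,p,.076): print(chest(q).round(4))
to(bot.get_obs(),world([-.158,0,.047]),.611,.12)
E
```

```text
[-0.1291  0.0508  0.076 ]
[-0.1291  0.0219  0.076 ]
[-0.1292 -0.0217  0.076 ]
[-0.1293 -0.0509  0.076 ]
tcp [ 0.479  -0.2024  0.1297] slide [-0.0628  0.0066  0.1036] turn [-0.002 -0.004 -0.002]
```

The drawer front measures 129 mm out, square across, with about 25 N at the grip, so it is at the stop. I release and retreat.

>>> apply_moves(rows=[{"rotation": [0,0,0],"slide": [0,0,0],"fingers": 0.05},{"rotation": [0,0,0],"slide": [0,0,0],"fingers": 0.05},{"rotation": [0,0,0],"slide": [0,0,0],"fingers": 0.05},{"rotation": [0,0,0],"slide": [-0.01,0.001,0.014],"fingers": 0.06},{"rotation": [0,0,0],"slide": [-0.03,0.003,0.045],"fingers": 0.06}])

```text
t: 5.92
tool_pos: [0.511, -0.2054, 0.0701]
ee_rot: [-3.138, -0.604, -0.098]
force: [1.2, -0.3, 0.2]
width: 0.0564
```

>>> apply_moves(rows=[{"rotation": [0,0,0],"slide": [-0.01,0.001,0.04],"fingers": 0.07},{"rotation": [0,0.05,0],"slide": [-0.02,0.03,0.08],"fingers": 0.08},{"rotation": [0,0.1,0],"slide": [-0.03,0.08,0.1],"fingers": 0.08},{"rotation": [0,0.18,0],"slide": [-0.035,0.13,0.1],"fingers": 0.08},{"rotation": [0,0.25,0],"slide": [-0.04,0.17,0.1],"fingers": 0.08}])

```text
t: 6.55
tool_pos: [0.4706, -0.0339, 0.1711]
ee_rot: [3.119, -0.355, -0.085]
force: [-0.4, -1.0, 0.6]
width: 0.0799
```

```bash
python3 - <<'E'
from h import *
from plant import bot
o=bot.get_obs(); print(o['t'],o['tool_pos'],o['ee_rot'],o['force'],o['width'])
T=np.array([.5196,.0068,.030])
to(o,T,.35,.1); to(o,T,.35,0)
E
```

```text
6.55 [ 0.47060866 -0.03387032  0.17114912] [ 3.11855724 -0.35497451 -0.08542516] [-0.37569425 -1.01704744  0.57587414] 0.07988564431910702
tcp [0.492  0.0095 0.1061] slide [ 0.0213  0.0434 -0.0651] turn [ 0.022  0.003 -0.005]
tcp [0.5261 0.0062 0.0122] slide [ 0.0555  0.04   -0.159 ] turn [ 0.022  0.003 -0.005]
```

>>> apply_moves(rows=[{"rotation": [0.01,0.001,-0.002],"slide": [0.01,0.022,-0.03],"fingers": 0.08},{"rotation": [0.022,0.003,-0.005],"slide": [0.021,0.043,-0.06],"fingers": 0.08},{"rotation": [0.022,0.003,-0.005],"slide": [0.024,0.043,-0.072],"fingers": 0.08},{"rotation": [0.022,0.003,-0.005],"slide": [0.029,0.043,-0.086],"fingers": 0.08},{"rotation": [0.022,0.003,-0.005],"slide": [0.029,0.043,-0.086],"fingers": 0.08}])

```text
t: 7.18
tool_pos: [0.4995, 0.0083, 0.0846]
ee_rot: [3.141, -0.349, -0.099]
force: [0.6, -0.3, -0.1]
width: 0.08
```

```bash
python3 - <<'E'
from h import *
from plant import bot, vision
o=bot.get_obs(); print(o['t'],o['tool_pos'],o['ee_rot'],o['force'],o['width'])
T=np.array([.5196,.0068,.030]); to(o,T,.35,0)
d=vision.capture('wrist')
M=np.eye(4);M[:3,:3]=Ro.from_euler('xyz',o['ee_rot']).as_matrix();M[:3,3]=o['tool_pos'];W=M@d['hand_eye']
im=d['color']; hsv=cv2.cvtColor(im,cv2.COLOR_RGB2HSV)
R=np.linalg.inv(W)
for z in (0,.048):
  ps=np.array([[.5196+.022*np.cos(a),.0068+.022*np.sin(a),z,1] for a in np.linspace(0,6.28,25)])@R.T
  q=cv2.projectPoints((ps[:,:3]*[1,-1,-1]).reshape(-1,1,3),np.zeros(3),np.zeros(3),d['camera_matrix'],d['dist_coeffs'])[0]
  im=cv2.polylines(im.copy(),[q.astype(int).reshape(-1,1,2)],True,(255,0,0))
cv2.imwrite('pics/w3.png',im[:,:,::-1])
E
```

```text
7.175 [0.49947047 0.00832109 0.08461898] [ 3.14123724 -0.34903072 -0.09922255] [ 0.64063691 -0.29050867 -0.09106843] 0.08001181654427279
tcp [0.5261 0.0062 0.0122] slide [ 0.0266 -0.0022 -0.0725] turn [ 0.    -0.001  0.001]
```

View pics/w3.png

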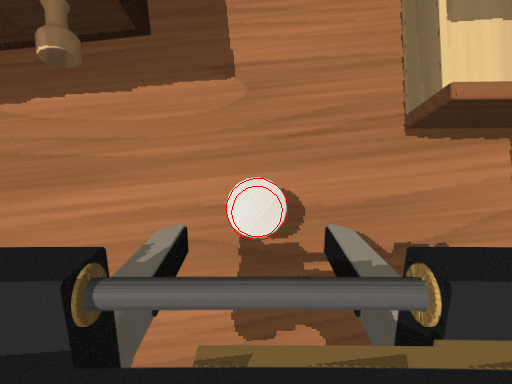

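The red circles (predicted tin position) sit on the tin at (257,208), midway between the finger tips at x 187 and 327. I descend and grip.

>>> apply_moves(rows=[{"rotation": [0,0,0],"slide": [0.007,-0.0005,-0.018],"fingers": 0.08},{"rotation": [0,0,0],"slide": [0.014,-0.001,-0.036],"fingers": 0.08},{"rotation": [0,0,0],"slide": [0.02,-0.0015,-0.054],"fingers": 0.08},{"rotation": [0,0,0],"slide": [0.0265,-0.002,-0.0715],"fingers": 0.08},{"rotation": [0,0,0],"slide": [0.0265,-0.002,-0.0715],"fingers": 0.08}])

```text
t: 7.85
tool_pos: [0.526, 0.0059, 0.0136]
ee_rot: [3.141, -0.349, -0.1]
force: [-0.0, -0.0, 0.4]
width: 0.0802
```

>>> apply_moves(rows=[{"rotation": [0,0,0],"slide": [0,0,0],"fingers": 0.03},{"rotation": [0,0,0],"slide": [0,0,0],"fingers": 0.03},{"rotation": [0,0,0],"slide": [0,0,0],"fingers": 0.03},{"rotation": [0,0,0],"slide": [0,0,0],"fingers": 0.03},{"rotation": [0,0,0],"slide": [0,0,0],"fingers": 0.03}], squeeze=15)

```text
t: 8.48
tool_pos: [0.5261, 0.0059, 0.0139]
ee_rot: [3.141, -0.349, -0.1]
force: [-1.6, 0.7, 3.0]
width: 0.0428
```

```bash
python3 - <<'E'
from h import *
from plant import bot
o=bot.get_obs(); print(o['t'],o['tool_pos'],o['ee_rot'],o['force'],o['width'])
P=world([-.086,0,.030+.019+.002]); to(o,P+[0,0,.11],.35,0); to(o,P,.35,0)
E
```

```text
8.475 [0.52609428 0.00586542 0.01393439] [ 3.14124762 -0.34918953 -0.10001137] [-1.56310932  0.69622623  3.04407847] 0.04284498327408458
tcp [ 0.6148 -0.2157  0.1432] slide [ 0.0887 -0.2216  0.1292] turn [ 0.    -0.001  0.002]
tcp [ 0.6148 -0.2157  0.0332] slide [ 0.0887 -0.2216  0.0192] turn [ 0.    -0.001  0.002]
```

>>> apply_moves(rows=[{"rotation": [0,0,0],"slide": [0,0,0.02],"fingers": 0.03},{"rotation": [0,0,0],"slide": [0,0,0.06],"fingers": 0.03},{"rotation": [0,0,0],"slide": [0,0,0.1],"fingers": 0.03},{"rotation": [0,0,0],"slide": [0.005,-0.02,0.125],"fingers": 0.03},{"rotation": [0,0,0],"slide": [0.02,-0.055,0.13],"fingers": 0.03}])

```text
t: 9.1
tool_pos: [0.5468, -0.0491, 0.1463]
ee_rot: [3.141, -0.352, -0.098]
force: [0.1, 0.3, -1.9]
width: 0.0428
```

>>> apply_moves(rows=[{"rotation": [0,0,0],"slide": [0.016,-0.04,0],"fingers": 0.03},{"rotation": [0,0,0],"slide": [0.032,-0.08,0],"fingers": 0.03},{"rotation": [0,0,0],"slide": [0.048,-0.12,0],"fingers": 0.03},{"rotation": [0,0,0],"slide": [0.062,-0.15,0],"fingers": 0.03},{"rotation": [0,0,0],"slide": [0.068,-0.166,0],"fingers": 0.03}])

```text
t: 9.72
tool_pos: [0.6149, -0.2164, 0.1456]
ee_rot: [3.142, -0.351, -0.099]
force: [-0.3, -0.3, -1.4]
width: 0.0423
```

```bash
python3 - <<'E'
from h import *
from plant import bot,vision
o=bot.get_obs(); print(o['t'],o['tool_pos'],o['ee_rot'],o['force'],o['width'])
P=world([-.086,0,.030+.019+.002]); to(o,P,.35,0)
d=vision.capture('wrist'); s=vision.capture('top')
a=np.hstack([d['color'],cv2.resize(s['color'][100:240,270:410],(384,384))])
cv2.imwrite('pics/w4.png',cv2.resize(a[:,:,::-1],None,fx=.85,fy=.85))
E
```

```text
9.725 [ 0.61491027 -0.21637979  0.14564583] [ 3.14157668 -0.35124383 -0.09917867] [-0.25897103 -0.2958631  -1.42769462] 0.04229693325869573
tcp [ 0.6148 -0.2157  0.0332] slide [-1.000e-04  7.000e-04 -1.125e-01] turn [0.    0.001 0.001]
```

View pics/w4.png

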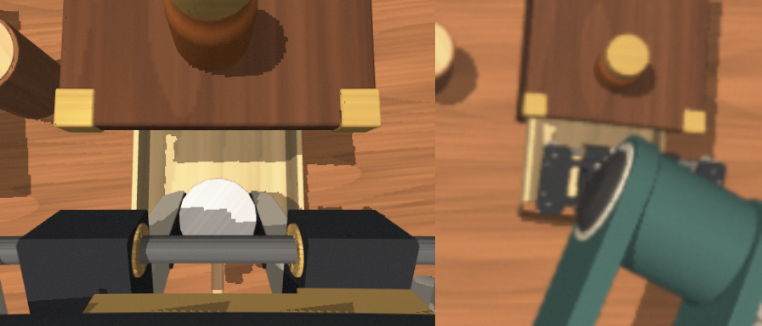

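The tin, seen from the wrist at (217,205), is held centred over the open drawer. The roof edge and jar are well clear, so I lower it.

>>> apply_moves(rows=[{"rotation": [0,0,0],"slide": [0,0.0005,-0.03],"fingers": 0.03},{"rotation": [0,0,0],"slide": [0,0.0005,-0.06],"fingers": 0.03},{"rotation": [0,0,0],"slide": [0,0.0005,-0.085],"fingers": 0.03},{"rotation": [0,0,0],"slide": [0,0.0005,-0.1],"fingers": 0.03},{"rotation": [0,0,0],"slide": [0,0.0005,-0.106],"fingers": 0.03}])

```text
t: 10.45
tool_pos: [0.6146, -0.2148, 0.0393]
ee_rot: [-3.141, -0.351, -0.099]
force: [-0.5, 0.7, -1.5]
width: 0.0426
```

>>> apply_moves(rows=[{"rotation": [0,0,0],"slide": [0,0,-0.001],"fingers": 0.03},{"rotation": [0,0,0],"slide": [0,0,-0.002],"fingers": 0.03},{"rotation": [0,0,0],"slide": [0,0,-0.003],"fingers": 0.03},{"rotation": [0,0,0],"slide": [0,0,-0.004],"fingers": 0.03},{"rotation": [0,0,0],"slide": [0,0,-0.005],"fingers": 0.03}])

```text
t: 11.08
tool_pos: [0.6146, -0.2149, 0.0344]
ee_rot: [-3.141, -0.351, -0.099]
force: [0.0, 0.6, -1.6]
width: 0.0425
```

>>> apply_moves(rows=[{"rotation": [0,0,0],"slide": [0,0,-0.0005],"fingers": 0.03},{"rotation": [0,0,0],"slide": [0,0,-0.001],"fingers": 0.03},{"rotation": [0,0,0],"slide": [0,0,-0.0015],"fingers": 0.03},{"rotation": [0,0,0],"slide": [0,0,-0.0015],"fingers": 0.03},{"rotation": [0,0,0],"slide": [0,0,-0.0015],"fingers": 0.03}])

```text
t: 11.7
tool_pos: [0.6147, -0.2149, 0.033]
ee_rot: [-3.142, -0.351, -0.099]
force: [1.1, 0.2, 0.2]
width: 0.0428
```

Contact: the vertical force rose from -1.6 to +0.2 N. I release.

>>> apply_moves(rows=[{"rotation": [0,0,0],"slide": [0,0,0],"fingers": 0.046},{"rotation": [0,0,0],"slide": [0,0,0],"fingers": 0.052},{"rotation": [0,0,0],"slide": [0,0,0],"fingers": 0.06},{"rotation": [0,0,0],"slide": [0,0,0],"fingers": 0.07},{"rotation": [0,0,0],"slide": [0,0,0],"fingers": 0.07}])

```text
t: 12.32
tool_pos: [0.6147, -0.2149, 0.033]
ee_rot: [-3.142, -0.351, -0.099]
force: [0.4, 0.3, -0.4]
width: 0.0693
```

>>> apply_moves(rows=[{"rotation": [0,0,0],"slide": [-0.003,0,0.01],"fingers": 0.07},{"rotation": [0,0,0],"slide": [-0.01,0.001,0.03],"fingers": 0.07},{"rotation": [0,0,0],"slide": [-0.021,0.002,0.06],"fingers": 0.07},{"rotation": [0,0,0],"slide": [-0.035,0.003,0.1],"fingers": 0.07},{"rotation": [0,0,0],"slide": [-0.049,0.005,0.14],"fingers": 0.07}])

```text
t: 12.95
tool_pos: [0.5648, -0.2098, 0.1759]
ee_rot: [3.141, -0.352, -0.099]
force: [-0.1, 0.2, 0.0]
width: 0.0703
```

>>> apply_moves(rows=[{"rotation": [0,0,0],"slide": [-0.03,0.02,0.02],"fingers": 0.07},{"rotation": [0,0,0],"slide": [-0.06,0.05,0.05],"fingers": 0.07},{"rotation": [0,0,0],"slide": [-0.09,0.09,0.07],"fingers": 0.07},{"rotation": [0,0,0],"slide": [-0.11,0.12,0.08],"fingers": 0.07},{"rotation": [0,0,0],"slide": [-0.12,0.14,0.08],"fingers": 0.07}])

```text
t: 13.58
tool_pos: [0.4435, -0.0688, 0.2589]
ee_rot: [3.14, -0.357, -0.098]
force: [0.0, -0.7, 0.5]
width: 0.0699
```

```bash
python3 - <<'E'
from h import *
from plant import bot,vision
o=bot.get_obs(); print(o['t'],o['tool_pos'],o['force'],o['width'])
d=vision.capture('top'); s=vision.capture('scene')
pickle.dump((d,s),open('end.pkl','wb'))
a=np.hstack([cv2.resize(d['color'][80:240,150:440],(464,256)),cv2.resize(s['color'][220:340,100:260],(341,256))])
cv2.imwrite('pics/e.png',cv2.resize(a[:,:,::-1],None,fx=.98,fy=.98))
for dd in (d,s):
    hsv=cv2.cvtColor(dd['color'],cv2.COLOR_RGB2HSV); m=(hsv[...,1]<60)&(hsv[...,2]>120)
    for b,st,c in blobs(m,60):
        q=chest(plane(dd,c,.067)[0])
        if abs(q[1])<.1 and -.14<q[0]<.01: print('tin top',q.round(4),st)
E
```

```text
13.575 [ 0.44348598 -0.06875181  0.25886239] [ 0.0473636  -0.74431137  0.50727496] 0.06987654444369021
tin top [-0.0887  0.0037  0.067 ] [329 172  17  15 196]
tin top [-0.0846  0.0017  0.067 ] [194 262  16  17 219]
```

View pics/e.png

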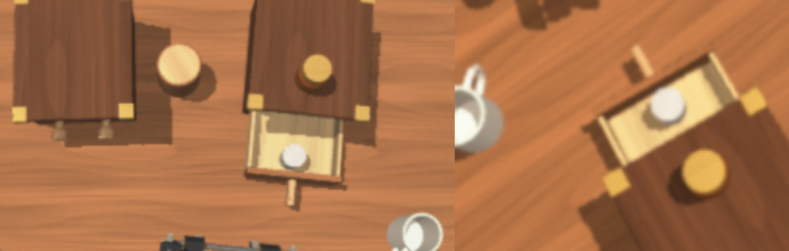

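The tin stands in the drawer (top view 294,156), the drawer is out, the twin drawers are shut, and the jar and stump are in place. I do one numeric check of the front edge and bystanders, then hand in.

```bash
python3 - <<'E'
from h import *
d,s=pickle.load(open('end.pkl','rb')); t2=pickle.load(open('top2.pkl','rb'))
e=[]
for c in (315,318,352,356):
    g=d['color'][:,c,1].astype(float); r=188+np.argmin(np.diff(g[188:199])); e.append((c,r+.5))
print([chest(q)[:2].round(4) for q in plane(d,e,.076)])
s0=pickle.load(open('scene.pkl','rb'))
diff=np.abs(s['color'].astype(int)-s0['color']).max(2)>60
for b,st,c in blobs(diff,25): print('changed',c.round(),st[:5])
E
```

```text
[array([-0.1294,  0.0652]), array([-0.1285,  0.0566]), array([-0.1302, -0.0422]), array([-0.1174, -0.053 ])]
changed [33. 35.] [   0    0  111  107 5221]
changed [148.   4.] [143   1  15   9  75]
changed [170.   8.] [162   0  16  20 163]
changed [205.  41.] [ 175    0   54  101 2441]
changed [142.  21.] [138  10  13  21  56]
changed [98. 74.] [  57   16   95  120 3220]
changed [161.  53.] [144  39  38  29 552]
changed [198. 126.] [ 149   82   83   85 2235]
changed [ 46. 168.] [   0  105   96  142 4976]
changed [149. 136.] [132 124  45  34 567]
changed [188. 145.] [181 140  16  10  39]
changed [133. 201.] [  94  160   77   74 2881]
changed [186. 170.] [182 165   9  11  53]
changed [120. 174.] [113 168  15  14 122]
changed [180. 199.] [169 187  23  25 373]
changed [246. 205.] [236 194  20  22 285]
changed [189. 248.] [186 243   8  12  27]
changed [199. 273.] [ 170  246   58   53 1201]
changed [229. 256.] [223 246  13  21  45]
changed [185. 254.] [181 249   9  11  60]
changed [170. 289.] [161 278  18  23 134]
```

```bash
python3 -c "
from plant import bot
print(bot.job_done())"
```

```text
the job is handed in; nothing more can be done
None
```

I pulled the single wide drawer out to its stop while the tin was still on the table. Then I stood the tin upright in the drawer, let go and moved the arm clear. I handed the job in at about 13.6 s on the robot's clock; it reports no verdict.

What the last checks showed:
- **Drawer:** three of the four edge samples put its front 128.5–130 mm out. The fourth read 117 mm; I took it as a bad sample, because its pixel search window stopped short of the edge there. When pulling, the grip force held at about 25 N while the tool slid 4 mm, which fits the stop.
- **Tin:** the two views put it 85–89 mm before the chest face and 2–4 mm off the middle. It looks upright in both, with the fingers open and clear.
- **Other things:** before-and-after pictures show no change at the jar, mug, stumps, hammer or dark block, and the twin drawers look shut. The area by the punch did change, probably from the arm and its shadow, so I could not check the punch itself. No move went low near it.

One thing did not go cleanly: closing on the fin 2 mm off-centre briefly gave a 40 N side force at the wrist. I corrected that before pulling.

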